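# Sweep the tealights off the board into the caddy drawer and shut it

## Task

Without picking anything up, sweep the three tealights with the fingertips off the wooden block into the caddy's open blue drawer beside it, then push the drawer fully shut with the tealights in it. Leave the salt shaker standing where it is on the block, and do not disturb the pot, bowls, jar or spoon.

Things in the scene. Friction and masses are not known exactly. Their poses are not given: they have to be found in the camera images.
- tea_a: tealight in a silver aluminium cup with white wax and a short dark wick, a disc 38 mm across and 16 mm high (about 18 g), loose. It starts lying flat on the wooden block, its centre 48 mm above the table. Origin at its centre; its z points up out of the wax. Its yaw means nothing
- tea_b: tealight in a silver aluminium cup with white wax and a short dark wick, a disc 38 mm across and 16 mm high (about 18 g), loose. It starts lying flat on the wooden block, its centre 48 mm above the table. Origin at its centre; its z points up out of the wax. Its yaw means nothing
- tea_c: tealight in a silver aluminium cup with white wax and a short dark wick, a disc 38 mm across and 16 mm high (about 18 g), loose. It starts lying flat on the wooden block, its centre 48 mm above the table. Origin at its centre; its z points up out of the wax. Its yaw means nothing
- board: light wooden block, fixed, 220 mm along x, 210 along y, flat top 40 mm above the table; origin at the centre of its underside. Parallel to the caddy, in front of its mouth, on the +y or -y side of the open drawer; its edge next to the drawer lies 65 mm from the drawer's centre line (6 mm gap to the tray). The tealights lie on it in three lanes about 44 mm apart in x, all beside the open tray
- caddy: white plastic cutlery caddy, fixed, 215 mm deep, 136 wide, 64 high (74 with the cutlery lying on top). Origin at table height in the middle of its open mouth (126 mm wide, 58 high); its x points from the mouth into the caddy, away from the robot, and the body runs from x = 0 to 215 mm. The drawer slides along this x
- drawer_floor (a point): centre of the top of the drawer's floor, 7 mm above the table, 110 mm behind the front panel's outer face; moves with the drawer, axes as the caddy's. The blue tray is 110 mm wide inside (y), 118 outside, and inside runs from x = -100 to +101 mm; the side walls' rim is 34 mm above the table, 6 mm below the block's top
- drawer_front (a point): centre of the outer face of the drawer's front panel (the face towards the robot), 33 mm above the table; axes as the caddy's, pushing along +x shuts the drawer. The panel is 10 mm thick, 122 mm wide, and stands from 3 to 63 mm above the table
- drawer (a joint): drawer travel in m: 0 = fully shut, 0.17 to 0.18 at the start (open towards the robot). It slides with about 2 N of friction and stays where it is left; the part of the tray that is open from above reaches from the mouth towards the robot by this amount
- shaker: plain blue ceramic salt shaker, loose, 34 mm across and 60 mm high, standing on the end of the block nearest the robot, more than 50 mm nearer the robot end than any tealight (in the block's x). Origin at the centre of its underside, z up
- trivet: bright orange round trivet, fixed flat on the table on the other side of the drawer from the block, 180 mm across, 8 mm high; origin at the centre of its underside
- pot: small aluminium pot with two handles, loose, standing on the trivet, 128 mm across (183 mm over the handles), 80 mm high; origin at the centre of its underside
- bowl_a: green ceramic bowl, loose, 140 mm across, 60 mm high, out at the side; origin at the centre of its underside
- bowl_b: another bowl like it
- jar: amber glass jar with a lid, loose, 70 mm across, 100 mm high, out at the side; origin at the centre of its underside
- spoon: steel serving spoon, loose, 260 mm long, lying on the table at the robot's right; it lies along its own x

How it is judged:
On the way, in this order (a step that is already met when the one before it is completed fails the run):
1. all three tealights lie in the drawer while it is still open (at least 100 mm) (x of tea_a in the frame of drawer_floor between -0.1 and 0.101 m and y of tea_a in the frame of drawer_floor between -0.055 and 0.055 m and z of tea_a in the frame of drawer_floor between 0 and 0.032 m and x of tea_b in the frame of drawer_floor between -0.1 and 0.101 m and y of tea_b in the frame of drawer_floor between -0.055 and 0.055 m and z of tea_b in the frame of drawer_floor between 0 and 0.032 m and x of tea_c in the frame of drawer_floor between -0.1 and 0.101 m and y of tea_c in the frame of drawer_floor between -0.055 and 0.055 m and z of tea_c in the frame of drawer_floor between 0 and 0.032 m and value of joint drawer above 0.1 m), for 0.2 s.
2. the drawer is pushed fully shut (within 6 mm) with the tealights in it (x of tea_a in the frame of drawer_floor between -0.1 and 0.101 m and y of tea_a in the frame of drawer_floor between -0.055 and 0.055 m and z of tea_a in the frame of drawer_floor between 0 and 0.032 m and x of tea_b in the frame of drawer_floor between -0.1 and 0.101 m and y of tea_b in the frame of drawer_floor between -0.055 and 0.055 m and z of tea_b in the frame of drawer_floor between 0 and 0.032 m and x of tea_c in the frame of drawer_floor between -0.1 and 0.101 m and y of tea_c in the frame of drawer_floor between -0.055 and 0.055 m and z of tea_c in the frame of drawer_floor between 0 and 0.032 m and value of joint drawer below 0.006 m), for 0.2 s.
At the end, for the whole second after the job is handed in: The drawer is shut to within 6 mm, all three tealights lie at rest in its tray (their centres inside its walls and less than 32 mm above its floor), and the shaker stands upright within 20 mm of where it was (all of step 2 and angle between shaker's own z axis and vertical below 0.1 rad and distance of shaker from where it was at the start of the episode below 0.02 m and linear speed of each of tea_a, tea_b, tea_c below 0.03 m/s); the robot touches nothing.
It fails at once if a tealight is lifted (its centre more than 72 mm above the table, 24 mm above where it lay) (height (world z) of any of tea_a, tea_b, tea_c above 0.072 m).
It fails at once if the salt shaker is tipped or moved more than 20 mm (angle between shaker's own z axis and vertical above 0.4 rad or distance of shaker from where it was at the start of the episode above 0.02 m).
It fails at once if the pot, a bowl, the jar or the spoon is moved more than 20 mm (distance of any of pot, bowl_a, bowl_b, jar, spoon from where it was at the start of the episode above 0.02 m).
It also fails if it takes over 64 s, if anything falls off the work surface, if the arm or the gripper's body presses on something with over 40 N, if the wrist force passes 120 N, or if a joint passes its speed limit or range.

## Robot

A 6-joint arm with a two-finger parallel gripper is mounted at the origin on the work surface. World frame = base frame: x ahead of the robot, y to its left, z up, the work surface at z = 0. Lengths are in m, angles in rad, forces in N, time in s.
With the tool pointing down it reaches from about 0.425 to 0.95 m from the base axis. Payload 3.5 kg.
Tool frame: the origin (TCP) lies at the very end of the fingers, on their centre line; the grasp point (between the pads) lies 19 mm behind it; z points along the fingers, y is the line along which they close (so a half turn about z gives the same grasp; the last joint's range is limited). The gripper opens to 85 mm and grips with 20 to 120 N. Pads are 22 mm wide; open, the fingers measure 114 mm over their backs; the gripper's body (76 mm by 85 mm) begins 54 mm behind the grasp point. The pads swing forward as they close: fully open they stand 13 mm farther back than shut.
Start: joints at [-1.25, 0.286, 1.577, -0, 1.279, -0.15], TCP at [0.306, -0.602, 0.231] pointing down, gripper open.
Joint ranges: [-2.77, 2.77], [-0.9, 2.22], [0.21, 2.48], [-1.53, 4.67], [0.24, 2.81], [-2.84, 2.84]. Speed limits (rad/s): [2.79, 2.79, 3.14, 3.14, 3.14, 3.14].

## Interface

Orientations are given as a unit quaternion [x, y, z, w].
In Python, from plant import ctrl gives the robot as it stands.
- The arm moves only by the tool carry_out, never from a script. Its argument "deltas" is one flat list of numbers, 6 for each row, row after row: the shift along the tool's x, y, z in m, then the turn, a rotation vector about the tool's x, y, z in rad. A call has 1 to 5 rows; each row is the pose to reach, as a shift and turn from the pose commanded when the call began, along the tool's axes at that moment; what a row does not reach only later rows make up. A row lasts 1/8 s, in which the tool goes at most 62.5 mm and 10.7 degrees, less where a joint would pass 70% of its speed; a pose out of reach is approached as far as the arm can. A call with a gripper value outside its range is refused whole. "grip" is the opening in per cent of the stroke, from 0 (shut) to 100 (fully open), set as the call begins (left out, the last holds). The fingers move at their own pace and stop on an object; "grip_force" is the grip in N (left out, the last holds). Time passes only in rows, so rows that repeat a pose let the fingers close. It gives the time, the measured TCP pose, the force, the opening and the grip force at its end, in the units of the state.
- ctrl.get_state(): the state, without advancing time (a new reading comes with each control period).
- ctrl.read_camera(name): name is "scene" or "top"; returns (picture, depth): 420x560x3 uint8, red, green, blue; 420x560 float32, m along the optical axis (not along the pixel's ray), 0 where there is no reading.
- ctrl.camera_model(name): a dict with "intrinsics" (3x3 intrinsics, pixels), "k1" (the pictures are not rectified: a ray, as slopes to the right and down, at radius r is drawn at 1 + k1 r^2 times it, then the intrinsics apply), "extrinsics" (4x4, takes a point from world to camera coordinates). Camera axes: x right, y down, z forward; pixel columns grow to the right and rows downward; lengths in m; the calibration is good to about 2 mm. A picture is of the moment at which its call begins. camera_model takes no time and is no camera call.
- ctrl.sign_off(): hands the job in; it is judged then, once.
Trained networks look in the newest picture that a camera, given by its name, has taken for a name from the list of things; names that differ only in an ending like _2 or _b are one class to them, and where a whole thing is asked for, a point or a joint stands for the part that bears it (a point fixed in the world has none). Each returns a list of dicts, best first, with "score" (0 to 1); they miss things now and then, are a little off and sometimes report something else, mostly with a low value. They report only what shows in the picture. A call takes as long as a camera call.
- ctrl.find_in(camera, query): "uv" ([column, row] in pixels, amid what is visible of it).
The state is a dict: "time": time; "qpos": joint angles; "dq": joint speeds; "joint_efforts": joint torques, N m; "eef_pos": TCP position; "tcp_rot": TCP orientation; "contact_force": force on the tool from outside, world axes, zero at the start; "wrist_torque": the same for the moment, N m; "opening": opening from 0.0 (shut) to 1.0 (fully open); "finger_force": force on a finger pad.
Only numpy, scipy, OpenCV 4.12 (cv2) and the standard library are available. Lean on these libraries where they do the work, as an engineer would, in place of code of your own. Each camera call takes 0.05 s, during which the arm holds its last target. There are 200 camera calls.

## Working session

There is one attempt and no reset: what is moved stays moved. The work goes in short steps, Python scripts to look and compute and a tool call to move; the robot and the scene stay as the last step left them, time stands still between calls to the robot, and variables do not carry over. Pictures are saved under pics/ and viewed, at most 10 in all, crops included, and the job is handed in when it is done.

Besides the shell and the picture viewer there is one more tool, called as name(argument=value, ...) on one line, values as JSON. carry_out: Moves the arm, as the interface text tells. Its arguments: {"type":"object","properties":{"deltas":{"type":"array"},"grip":{"type":"number"},"grip_force":{"type":"number"}},"required":["deltas"]}

```bash
mkdir -p pics; cat > h.py <<'E'
import numpy as np, cv2
from plant import ctrl
def unproj(cam,uv,z=None,depth=None):
    m=ctrl.camera_model(cam);K=np.array(m["intrinsics"]);E=np.array(m["extrinsics"]);k=m["k1"]
    d=np.array([(uv[0]-K[0,2])/K[0,0],(uv[1]-K[1,2])/K[1,1]]);s=d.copy()
    for _ in range(20): s=d/(1+k*(s@s))
    R=E[:3,:3];c=-R.T@E[:3,3];r=R.T@np.array([s[0],s[1],1])
    t=depth if z is None else (z-c[2])/r[2]
    return c+t*r
def save(cam,name):
    p,d=ctrl.read_camera(cam);cv2.imwrite(f"pics/{name}.png",p[:,:,::-1]);return p,d
E
python3 - <<'E'
from h import *
np.set_printoptions(precision=3,suppress=True)
for c in ["top","scene"]:
    p,d=save(c,c+"0")
    for q in ["tea_a","shaker","caddy","board","drawer_front","pot"]:
        for r in ctrl.find_in(c,q)[:4]:
            uv=r["uv"];dd=d[int(uv[1]),int(uv[0])]
            print(c,q,round(r["score"],2),np.array(uv),unproj(c,uv,depth=dd))
print(ctrl.get_state())
E
```

```text
top tea_a 0.74 [433.1 220.5] [ 0.55  -0.558  0.004]
top tea_a 0.57 [332.6 207.1] [ 0.578 -0.197  0.057]
top tea_a 0.42 [418.6 281.5] [ 0.334 -0.495  0.02 ]
top shaker 0.51 [344.7 236.9] [ 0.478 -0.241  0.038]
top caddy 0.56 [282.1 177. ] [ 0.677 -0.021  0.068]
top board 0.81 [329.8 222.8] [ 0.523 -0.188  0.055]
top drawer_front 0.69 [282.5 214.7] [ 0.555 -0.026  0.011]
top drawer_front 0.62 [421.5 279. ] [ 0.343 -0.504  0.022]
top pot 0.58 [231.5 218.8] [0.535 0.153 0.015]
scene tea_a 0.65 [205.1 191.2] [ 0.582 -0.202  0.057]
scene tea_a 0.45 [206.6 199.4] [ 0.605 -0.183  0.054]
scene shaker 0.45 [216.7 161.4] [ 0.483 -0.212  0.087]
scene caddy 0.65 [241.2 250. ] [ 0.724 -0.004  0.069]
scene caddy 0.28 [220.8 185.2] [ 0.541 -0.169  0.056]
scene board 0.88 [212.6 195. ] [ 0.573 -0.183  0.037]
scene drawer_front 0.86 [267.5 206.9] [ 0.522 -0.019  0.004]
scene drawer_front 0.42 [204.7 191.4] [ 0.582 -0.203  0.056]
scene pot 0.81 [318.3 216.1] [0.494 0.141 0.012]
scene pot 0.74 [214.4 194. ] [ 0.57  -0.178  0.041]
{'time': 0.7, 'qpos': array([-1.25 ,  0.286,  1.577,  0.   ,  1.279, -0.15 ]), 'dq': array([ 0.   , -0.   ,  0.   , -0.   ,  0.001,  0.   ]), 'joint_efforts': array([  0.   , -40.582, -29.286,  -0.   ,   0.001,   0.   ]), 'eef_pos': array([ 0.306, -0.602,  0.231]), 'tcp_rot': array([0.972, 0.233, 0.   , 0.   ]), 'contact_force': array([-0.286, -0.252, -0.375]), 'wrist_torque': array([-0.039, -0.065,  0.062]), 'finger_force': 0.0, 'opening': 0.9990331872221452}
```

```bash
python3 - <<'E'
import cv2
t=cv2.imread("pics/top0.png");s=cv2.imread("pics/scene0.png")
cv2.imwrite("pics/t1.png",cv2.resize(t[120:270,210:410],None,fx=4,fy=4,interpolation=cv2.INTER_CUBIC))
cv2.imwrite("pics/s1.png",s)
E
```

```text
(no output)
```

View pics/t1.png

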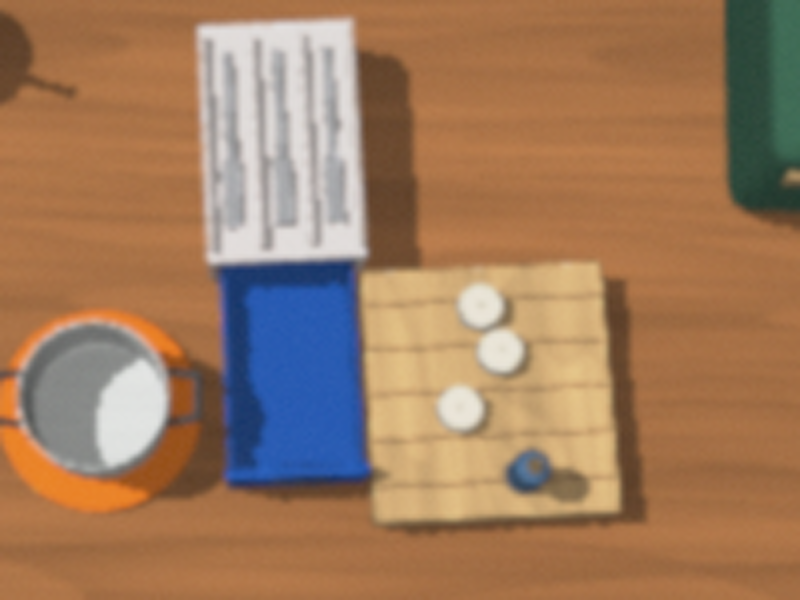

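View pics/scene0.png

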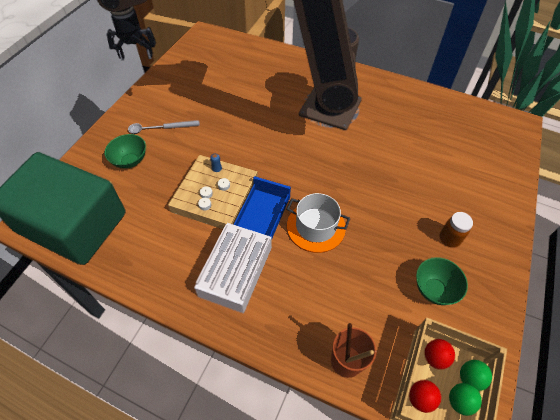

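The top crop (4x, offset 210,120) shows the tealights at (481,306), (501,352) and (461,409), and the shaker at (530,470). The block lies on the drawer's -y side, and the pot is on the other side.

```bash
python3 - <<'E'
from h import *
np.set_printoptions(precision=3,suppress=True)
f=lambda u,v,z:unproj("top",(210+(u+.5)/4-.5,120+(v+.5)/4-.5),z)
P={}
for n,u,v,z in [("t1",481,305,.056),("t2",501,351,.056),("t3",461,408,.056),("shakertop",531,468,.1),("b_fl",361,270,.04),("b_fr",600,263,.04),("b_nr",620,512,.04),("b_nl",375,523,.04),
 ("mouthL",210,264,.064),("mouthR",367,259,.064),("backL",197,24,.064),("backR",353,19,.064),("frL",228,484,.063),("frR",370,480,.063),("pot hR",200,370,.07),("potc",95,398,.08)]:
    P[n]=f(u,v,z);print(n,P[n])
a=(P["b_fl"]+P["b_fr"])/2-(P["b_nl"]+P["b_nr"])/2;print("yaw",np.arctan2(a[1],a[0]),np.linalg.norm(a))
a=(P["backL"]+P["backR"])/2-(P["mouthL"]+P["mouthR"])/2;print("yaw caddy",np.arctan2(a[1],a[0]),np.linalg.norm(a))
bc=(P["b_fl"]+P["b_fr"]+P["b_nl"]+P["b_nr"])/4;print("board c",bc)
y=0.04
y=np.arctan2(*( (P["b_fl"]+P["b_fr"]-P["b_nl"]-P["b_nr"])[[1,0]]))
R=np.array([[np.cos(y),np.sin(y)],[-np.sin(y),np.cos(y)]])
for n in P: print(n,"in board",R@(P[n]-bc)[:2])
E
```

```text
t1 [ 0.617 -0.188  0.056]
t2 [ 0.577 -0.205  0.056]
t3 [ 0.526 -0.171  0.056]
shakertop [ 0.47  -0.224  0.1  ]
b_fl [ 0.649 -0.084  0.04 ]
b_fr [ 0.661 -0.294  0.04 ]
b_nr [ 0.443 -0.309  0.04 ]
b_nl [ 0.428 -0.1    0.04 ]
mouthL [0.645 0.048 0.064]
mouthR [ 0.653 -0.088  0.064]
backL [0.863 0.066 0.064]
backR [ 0.871 -0.072  0.064]
frL [0.455 0.027 0.063]
frR [ 0.461 -0.093  0.063]
pot hR [0.551 0.053 0.07 ]
potc [0.523 0.141 0.08 ]
yaw 0.06952231911892624 0.22074272160500696
yaw caddy 0.07753575094346207 0.2183745457457047
board c [ 0.545 -0.197  0.04 ]
t1 in board [0.072 0.004]
t2 in board [ 0.031 -0.01 ]
t3 in board [-0.017  0.027]
shakertop in board [-0.076 -0.022]
b_fl in board [0.112 0.105]
b_fr in board [ 0.109 -0.105]
b_nr in board [-0.11  -0.105]
b_nl in board [-0.111  0.105]
mouthL in board [0.117 0.237]
mouthR in board [0.116 0.101]
backL in board [0.335 0.24 ]
backR in board [0.334 0.102]
frL in board [-0.075  0.229]
frR in board [-0.076  0.109]
pot hR in board [0.023 0.249]
potc in board [0.001 0.338]
```

```bash
cat >> h.py <<'E'
from scipy.spatial.transform import Rotation as Ro
YAW=0.073;BC=np.array([.545,-.197])
def to(bx,by,z):
    s=ctrl.get_state();R=Ro.from_quat(s["tcp_rot"])
    c,sn=np.cos(YAW),np.sin(YAW)
    w=np.array([BC[0]+c*bx-sn*by,BC[1]+sn*bx+c*by,z])
    d=R.inv().apply(w-s["eef_pos"])
    G=Ro.from_euler("z",YAW)*Ro.from_euler("x",np.pi)
    print("world",w.round(3),"delta",d.round(4),"rot",(R.inv()*G).as_rotvec().round(4),"len",np.linalg.norm(d).round(3))
def here():
    s=ctrl.get_state();c,sn=np.cos(YAW),np.sin(YAW);v=s["eef_pos"][:2]-BC
    print("t",s["time"],"B",np.round([c*v[0]+sn*v[1],-sn*v[0]+c*v[1],s["eef_pos"][2]],4),"F",s["contact_force"].round(2),s["qpos"].round(2))
E
python3 -c "
from h import *
here();to(-.017,-.020,.16)"
```

```text
t 0.7 B [-0.2677 -0.386   0.2314] F [-0.29 -0.25 -0.38] [-1.25  0.29  1.58  0.    1.28 -0.15]
world [ 0.53  -0.218  0.16 ] delta [ 0.3729 -0.2403  0.0713] rot [ 0.     -0.      0.3978] len 0.449
```

carry_out(deltas=[0.046,-0.03,0,0,0,0.1,0.093,-0.06,0,0,0,0.2,0.14,-0.09,0,0,0,0.3,0.187,-0.12,0,0,0,0.3978,0.233,-0.15,0.01,0,0,0.3978], grip=0)

```text
time: 1.32
eef_pos: [0.447, -0.3611, 0.2226]
tcp_rot: [0.999, 0.036, 0.001, 0.001]
contact_force: [0.6, 0.3, 0.2]
opening: 0.003
finger_force: 0.0
```

```bash
python3 -c "
from h import *
here();to(-.017,-.020,.16)"
```

```text
t 1.325 B [-0.1097 -0.1565  0.2226] F [0.62 0.26 0.23] [-0.86  0.07  1.84  0.    1.23  0.64]
world [ 0.53  -0.218  0.16 ] delta [ 0.0925 -0.1367  0.0625] rot [ 0.0024 -0.0019 -0.0008] len 0.176
```

carry_out(deltas=[0.03,-0.045,0.01,0,0,0,0.06,-0.09,0.03,0,0,0,0.0925,-0.1367,0.05,0,0,0,0.0925,-0.1367,0.09,0,0,0,0.0925,-0.1367,0.13,0,0,0])

```text
time: 1.95
eef_pos: [0.529, -0.2182, 0.0909]
tcp_rot: [0.999, 0.038, 0.001, 0.001]
contact_force: [-0.8, -0.4, -0.3]
opening: -0.002
finger_force: 0.0
```

```bash
python3 -c "
from h import *
save('scene','s2'); save('top','t2')
a=cv2.imread('pics/s2.png')[130:250,150:310];b=cv2.imread('pics/t2.png')[150:270,250:410]
cv2.imwrite('pics/st2.png',np.hstack([cv2.resize(i,(400,300),interpolation=cv2.INTER_CUBIC) for i in (a,b)]))
here();to(-.017,-.020,.045)"
```

```text
t 2.05 B [-0.0215 -0.0182  0.0863] F [-0.34  0.86 -0.81] [-0.57  0.22  1.94 -0.    0.99  0.93]
world [ 0.53  -0.218  0.045] delta [0.0048 0.0021 0.0413] rot [-0.0062  0.0083  0.0006] len 0.042
```

View pics/st2.png

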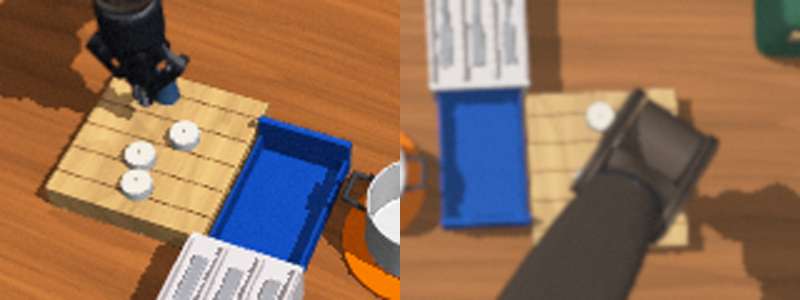

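The scene crop shows the fingertip at about (206,170) full-frame, next to the shaker in the view, with all three tealights undisturbed. I'll check that against the pose.

```bash
python3 -c "
from h import *
p=unproj('scene',(150+141/2.5,130+102/2.5),.0863)
print(p, ctrl.get_state()['eef_pos'])
here();to(-.017,-.020,.047)"
```

```text
[ 0.52883135 -0.22271799  0.0863    ] [ 0.52491496 -0.2166731   0.0863346 ]
t 2.05 B [-0.0215 -0.0182  0.0863] F [-0.34  0.86 -0.81] [-0.57  0.22  1.94 -0.    0.99  0.93]
world [ 0.53  -0.218  0.047] delta [0.0048 0.0021 0.0393] rot [-0.0062  0.0083  0.0006] len 0.04
```

carry_out(deltas=[0.003,0.001,0.012,0,0,0,0.003,0.001,0.024,0,0,0,0.003,0.001,0.03,0,0,0,0.003,0.001,0.03,0,0,0])

```text
time: 2.55
eef_pos: [0.531, -0.2199, 0.0612]
tcp_rot: [0.999, 0.036, -0.0, -0.0]
contact_force: [-0.8, 0.2, 0.3]
opening: 0.001
finger_force: 0.0
```

```bash
python3 -c "
from h import *
here();to(-.017,.125,.046)"
```

```text
t 2.55 B [-0.0156 -0.0218  0.0612] F [-0.84  0.17  0.27] [-0.57  0.27  1.94  0.    0.93  0.93]
world [ 0.519 -0.074  0.046] delta [-0.0014 -0.1468  0.0152] rot [-0.0003  0.0003 -0.0003] len 0.148
```

carry_out(deltas=[0,0,0.008,0,0,0,-0.001,0,0.015,0,0,0,-0.001,-0.012,0.015,0,0,0,-0.001,-0.024,0.015,0,0,0,-0.001,-0.036,0.015,0,0,0])

```text
time: 3.18
eef_pos: [0.5276, -0.1829, 0.0465]
tcp_rot: [0.999, 0.037, 0.0, 0.0]
contact_force: [0.0, -0.2, -0.1]
opening: -0.001
finger_force: 0.0
```

```bash
python3 -c "
from h import *
here();to(-.017,.125,.046)"
```

```text
t 3.175 B [-0.0164  0.0153  0.0465] F [ 0.04 -0.18 -0.07] [-0.52  0.26  1.98  0.    0.9   0.98]
world [ 0.519 -0.074  0.046] delta [-0.0006 -0.1097  0.0005] rot [ 0.0001 -0.0003  0.0005] len 0.11
```

carry_out(deltas=[0,-0.012,0,0,0,0,0,-0.024,0,0,0,0,0,-0.036,0,0,0,0,0,-0.048,0,0,0,0,0,-0.06,0,0,0,0])

```text
time: 3.8
eef_pos: [0.5232, -0.1235, 0.0464]
tcp_rot: [0.999, 0.036, 0.0, 0.0]
contact_force: [0.3, -0.1, -0.1]
opening: 0.001
finger_force: 0.2
```

carry_out(deltas=[0,-0.012,0,0,0,0,0,-0.024,0,0,0,0,0,-0.036,0,0,0,0,0,-0.048,0,0,0,0,0,-0.052,0,0,0,0])

```text
time: 4.42
eef_pos: [0.519, -0.0713, 0.046]
tcp_rot: [0.999, 0.037, -0.0, -0.0]
contact_force: [-0.6, -1.5, 0.4]
opening: 0.004
finger_force: 0.0
```

```bash
python3 -c "
from h import *
save('scene','s3'); save('top','t3')
a=cv2.imread('pics/s3.png')[130:250,150:310];b=cv2.imread('pics/t3.png')[150:270,250:410]
cv2.imwrite('pics/st3.png',np.hstack([cv2.resize(i,(400,300),interpolation=cv2.INTER_CUBIC) for i in (a,b)]))
here();to(-.017,.125,.105);to(.031,-.058,.085)"
```

```text
t 4.525 B [-0.0166  0.1267  0.0462] F [-0.32  0.47  0.31] [-0.33  0.19  2.07 -0.    0.88  1.17]
world [ 0.519 -0.074  0.105] delta [-0.0005  0.0017 -0.0588] rot [-0.0001  0.0002  0.0007] len 0.059
world [ 0.58  -0.253  0.085] delta [ 0.0474  0.1848 -0.0388] rot [-0.0001  0.0002  0.0007] len 0.195
```

View pics/st3.png

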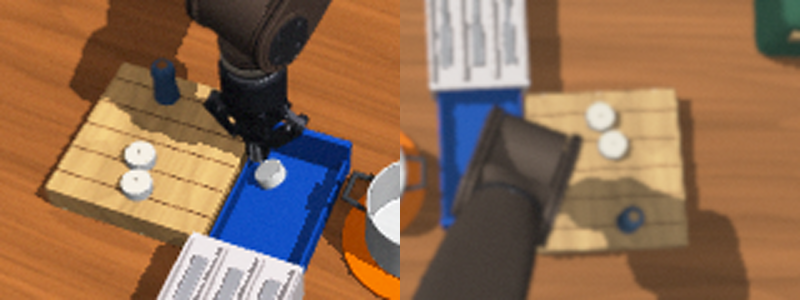

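The first tealight is in the tray, at about (270,173) in the left crop, and the other two and the shaker have not moved. Next is tealight 2.

carry_out(deltas=[0,0.002,-0.04,0,0,0,0.016,0.06,-0.045,0,0,0,0.035,0.12,-0.045,0,0,0,0.047,0.175,-0.045,0,0,0,0.047,0.185,-0.03,0,0,0])

```text
time: 5.15
eef_pos: [0.5816, -0.2582, 0.078]
tcp_rot: [0.999, 0.035, 0.002, 0.002]
contact_force: [-0.4, -0.7, 0.8]
opening: -0.003
finger_force: 0.0
```

```bash
python3 -c "
from h import *
here();to(.031,-.058,.046)"
```

```text
t 5.15 B [ 0.0321 -0.0637  0.078 ] F [-0.39 -0.68  0.77] [-0.58  0.36  1.78 -0.    0.99  0.93]
world [ 0.58  -0.253  0.046] delta [-0.0012 -0.0059  0.032 ] rot [ 0.0038 -0.0044 -0.0039] len 0.033
```

carry_out(deltas=[0,0,0.012,0,0,0,0,0,0.024,0,0,0,0,0,0.03,0,0,0,0,-0.012,0.03,0,0,0,0,-0.024,0.03,0,0,0])

```text
time: 5.78
eef_pos: [0.5782, -0.2282, 0.0468]
tcp_rot: [0.999, 0.037, 0.0, 0.0]
contact_force: [0.4, -0.1, 1.1]
opening: -0.002
finger_force: 0.1
```

carry_out(deltas=[0,-0.012,0,0,0,0,0,-0.024,0,0,0,0,0,-0.036,0,0,0,0,0,-0.048,0,0,0,0,0,-0.06,0,0,0,0])

```text
time: 6.4
eef_pos: [0.5739, -0.1692, 0.0467]
tcp_rot: [0.999, 0.036, 0.0, 0.0]
contact_force: [0.3, -0.6, 1.1]
opening: 0.0
finger_force: 0.8
```

```bash
python3 -c "
from h import *
here();to(.031,.125,.046)"
```

```text
t 6.4 B [0.0308 0.0257 0.0467] F [ 0.35 -0.61  1.06] [-0.46  0.34  1.88 -0.    0.92  1.04]
world [ 0.567 -0.07   0.046] delta [ 0.0002 -0.0993  0.0006] rot [ 0.0007 -0.0007 -0.    ] len 0.099
```

carry_out(deltas=[0,-0.012,0,0,0,0,0,-0.024,0,0,0,0,0,-0.036,0,0,0,0,0,-0.048,0,0,0,0,0,-0.06,0,0,0,0])

```text
time: 7.02
eef_pos: [0.5699, -0.11, 0.0472]
tcp_rot: [0.999, 0.037, 0.001, 0.001]
contact_force: [-1.0, -7.3, 12.2]
opening: -0.005
finger_force: 5.5
```

carry_out(deltas=[0,-0.012,0,0,0,0,0,-0.024,0,0,0,0,0,-0.034,0,0,0,0,0,-0.04,0,0,0,0])

```text
time: 7.52
eef_pos: [0.5659, -0.0689, 0.0459]
tcp_rot: [0.999, 0.037, -0.0, -0.0]
contact_force: [-0.7, 0.2, -0.0]
opening: -0.0
finger_force: 0.0
```

```bash
python3 -c "
from h import *
save('scene','s4'); save('top','t4')
a=cv2.imread('pics/s4.png')[130:250,150:310];b=cv2.imread('pics/t4.png')[150:270,250:410]
cv2.imwrite('pics/st4.png',np.hstack([cv2.resize(i,(400,300),interpolation=cv2.INTER_CUBIC) for i in (a,b)]))
here();to(.031,.125,.105);to(.072,-.046,.076)"
```

```text
t 7.625 B [0.0303 0.126  0.0461] F [-0.61 -0.4  -0.08] [-0.3   0.28  1.95  0.    0.9   1.2 ]
world [ 0.567 -0.07   0.105] delta [ 0.0006  0.001  -0.0589] rot [-0.0003  0.0006  0.0008] len 0.059
world [ 0.62  -0.238  0.076] delta [ 0.0415  0.172  -0.03  ] rot [-0.0003  0.0006  0.0008] len 0.179
```

View pics/st4.png

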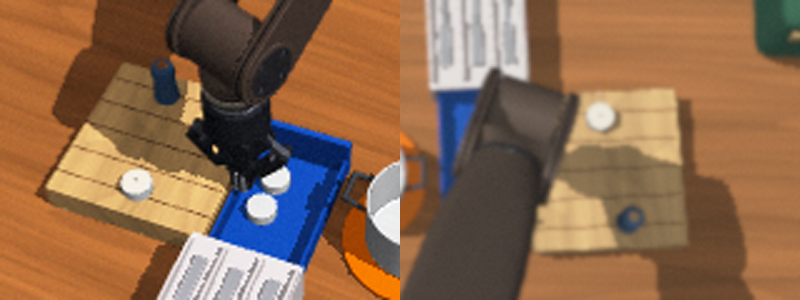

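Two tealights are now in the tray, at (275,180) and (262,208) in the left crop, and the shaker is still standing. Next is the third.

carry_out(deltas=[0,0.002,-0.035,0,0,0,0.014,0.06,-0.04,0,0,0,0.03,0.115,-0.04,0,0,0,0.0415,0.167,-0.04,0,0,0,0.0415,0.172,-0.03,0,0,0])

```text
time: 8.25
eef_pos: [0.6217, -0.2429, 0.0776]
tcp_rot: [0.999, 0.034, 0.002, 0.001]
contact_force: [-0.7, -0.1, 0.2]
opening: 0.004
finger_force: 0.0
```

carry_out(deltas=[0,0,0.012,0,0,0,0,0,0.024,0,0,0,0,0,0.03,0,0,0,0,-0.012,0.03,0,0,0,0,-0.024,0.03,0,0,0])

```text
time: 8.88
eef_pos: [0.6187, -0.2133, 0.0467]
tcp_rot: [0.999, 0.037, 0.0, 0.0]
contact_force: [0.2, -0.4, 0.8]
opening: -0.002
finger_force: 0.0
```

carry_out(deltas=[0,-0.012,0,0,0,0,0,-0.024,0,0,0,0,0,-0.036,0,0,0,0,0,-0.048,0,0,0,0,0,-0.06,0,0,0,0])

```text
time: 9.5
eef_pos: [0.6143, -0.1542, 0.0467]
tcp_rot: [0.999, 0.036, 0.0, 0.0]
contact_force: [-0.6, 0.1, 1.2]
opening: 0.001
finger_force: 0.8
```

```bash
python3 -c "
from h import *
here();to(.072,.125,.046)"
```

```text
t 9.5 B [0.0723 0.0377 0.0467] F [-0.63  0.14  1.21] [-0.41  0.4   1.8  -0.    0.94  1.09]
world [ 0.608 -0.067  0.046] delta [-0.0003 -0.0873  0.0006] rot [ 0.0006 -0.0007 -0.0001] len 0.087
```

carry_out(deltas=[0,-0.012,0,0,0,0,0,-0.024,0,0,0,0,0,-0.036,0,0,0,0,0,-0.048,0,0,0,0,0,-0.06,0,0,0,0])

```text
time: 10.12
eef_pos: [0.6096, -0.0938, 0.0464]
tcp_rot: [0.999, 0.036, -0.0, -0.0]
contact_force: [-0.5, 0.9, 0.1]
opening: 0.003
finger_force: 0.0
```

carry_out(deltas=[0,-0.012,0,0,0,0,0,-0.022,0,0,0,0,0,-0.03,0,0,0,0,0,-0.03,0,0,0,0])

```text
time: 10.62
eef_pos: [0.6073, -0.0642, 0.0461]
tcp_rot: [0.999, 0.037, -0.0, -0.0]
contact_force: [0.1, 0.2, 0.3]
opening: 0.002
finger_force: 0.0
```

carry_out(deltas=[0,0,-0.04,0,0,0,0,0,-0.08,0,0,0,0,0.04,-0.09,0,0,0,0,0.09,-0.09,0,0,0,0,0.12,-0.09,0,0,0])

```text
time: 11.25
eef_pos: [0.6165, -0.1871, 0.137]
tcp_rot: [0.999, 0.036, 0.001, 0.0]
contact_force: [0.4, 0.1, -0.2]
opening: 0.001
finger_force: 0.0
```

```bash
python3 -c "
from h import *
save('scene','s5'); save('top','t5')
a=cv2.imread('pics/s5.png')[130:250,150:310];b=cv2.imread('pics/t5.png')[150:270,250:410]
cv2.imwrite('pics/st5.png',np.hstack([cv2.resize(i,(400,300),interpolation=cv2.INTER_CUBIC) for i in (a,b)]))
here();to(-.105,.17,.12);to(-.105,.17,.04)"
```

```text
t 11.35 B [0.0718 0.0036 0.1366] F [-0.46  0.41  0.59] [-0.45  0.31  1.73 -0.    1.1   1.05]
world [ 0.428 -0.035  0.12 ] delta [-0.1775 -0.1656  0.0162] rot [ 0.0013 -0.0008 -0.0041] len 0.243
world [ 0.428 -0.035  0.04 ] delta [-0.1776 -0.1658  0.0962] rot [ 0.0013 -0.0008 -0.0041] len 0.261
```

View pics/st5.png

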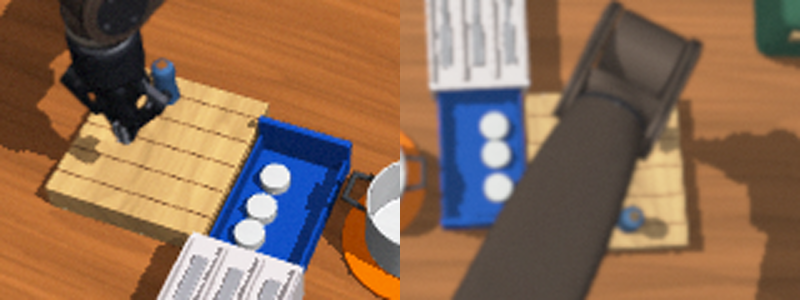

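All three tealights lie flat in the open tray. Now I'll go round to the front of the drawer.

carry_out(deltas=[-0.036,-0.033,0,0,0,0,-0.072,-0.066,0,0,0,0,-0.107,-0.1,0,0,0,0,-0.143,-0.133,0,0,0,0,-0.1775,-0.1656,0,0,0,0])

```text
time: 11.98
eef_pos: [0.4256, -0.0308, 0.1361]
tcp_rot: [0.999, 0.037, -0.0, -0.0]
contact_force: [0.7, -0.2, 0.3]
opening: 0.001
finger_force: 0.0
```

```bash
python3 -c "
from h import *
p=ctrl.read_camera('scene')
here();to(-.105,.17,.04)"
```

```text
t 12.025 B [-0.1117  0.1782  0.1341] F [-1.47  3.87 -2.55] [-0.31 -0.18  2.26  0.    1.08  1.19]
world [ 0.428 -0.035  0.04 ] delta [0.0073 0.0086 0.094 ] rot [-0.0045  0.0069  0.0021] len 0.095
```

carry_out(deltas=[-0.003,0,0.02,0,0,0,-0.003,0,0.045,0,0,0,-0.003,0,0.07,0,0,0,-0.003,0,0.095,0,0,0,-0.003,0,0.095,0,0,0])

```text
time: 12.65
eef_pos: [0.4223, -0.0316, 0.0396]
tcp_rot: [0.999, 0.037, -0.002, -0.001]
contact_force: [-0.6, -0.1, -0.0]
opening: -0.002
finger_force: 0.0
```

```bash
python3 -c "
from h import *
save('scene','s6')
a=cv2.imread('pics/s6.png')[130:250,190:350]
cv2.imwrite('pics/st6.png',cv2.resize(a,(640,480),interpolation=cv2.INTER_CUBIC))
here()"
```

```text
t 12.7 B [-0.1091  0.1734  0.0409] F [0.26 0.05 0.4 ] [-0.32 -0.01  2.3   0.    0.85  1.18]
```

View pics/st6.png

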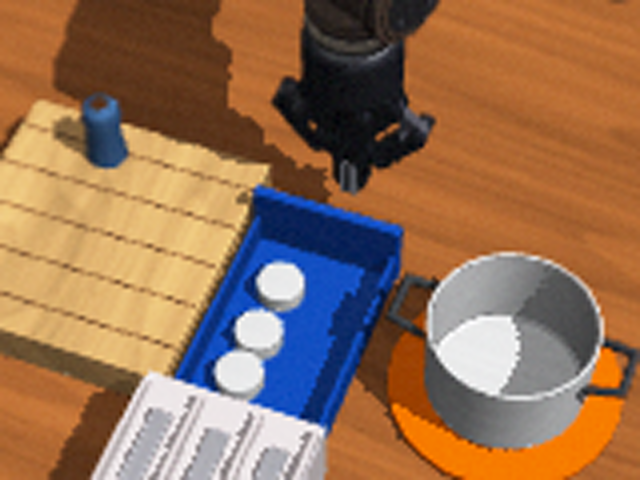

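The fingers are just in front of the drawer panel, with the tip at (348,185), and are clear of the pot. I'll push gently.

carry_out(deltas=[0.01,0,0,0,0,0,0.02,0,0,0,0,0,0.03,0,0,0,0,0,0.04,0,0,0,0,0,0.05,0,0,0,0,0])

```text
time: 13.32
eef_pos: [0.4745, -0.0289, 0.0413]
tcp_rot: [0.999, 0.037, -0.0, -0.0]
contact_force: [-2.0, 0.1, 2.1]
opening: -0.004
finger_force: 1.2
```

carry_out(deltas=[0.012,0,0,0,0,0,0.024,0,0,0,0,0,0.036,0,0,0,0,0,0.048,0,0,0,0,0,0.06,0,0,0,0,0])

```text
time: 13.95
eef_pos: [0.5346, -0.0244, 0.0412]
tcp_rot: [0.999, 0.036, -0.0, -0.0]
contact_force: [-3.2, 0.6, 1.2]
opening: 0.001
finger_force: 1.2
```

```bash
python3 -c "
from h import *
here()"
```

```text
t 13.95 B [0.0022 0.1729 0.0412] F [-3.2   0.63  1.2 ] [-0.24  0.22  2.04  0.    0.88  1.26]
```

carry_out(deltas=[0.012,0,0,0,0,0,0.024,0,0,0,0,0,0.036,0,0,0,0,0,0.048,0,0,0,0,0,0.06,0,0,0,0,0])

```text
time: 14.58
eef_pos: [0.5944, -0.02, 0.0412]
tcp_rot: [0.999, 0.036, -0.0, -0.0]
contact_force: [-2.3, -0.2, 1.0]
opening: 0.005
finger_force: 1.2
```

carry_out(deltas=[0.006,0,0,0,0,0,0.012,0,0,0,0,0,0.018,0,0,0,0,0])

```text
time: 14.95
eef_pos: [0.612, -0.0188, 0.0414]
tcp_rot: [0.999, 0.036, -0.0, 0.0]
contact_force: [-2.9, 0.6, 1.3]
opening: 0.002
finger_force: 1.1
```

```bash
python3 -c "
from h import *
here()"
```

```text
t 14.95 B [0.0798 0.1728 0.0414] F [-2.87  0.56  1.33] [-0.2   0.37  1.85 -0.    0.92  1.3 ]
```

Not at the stop yet, so I'll go on in small steps until the force rises.

carry_out(deltas=[0.003,0,0,0,0,0,0.006,0,0,0,0,0,0.009,0,0,0,0,0])

```text
time: 15.32
eef_pos: [0.6208, -0.0182, 0.0414]
tcp_rot: [0.999, 0.036, 0.0, 0.0]
contact_force: [-1.6, 0.7, 0.9]
opening: 0.001
finger_force: 1.0
```

carry_out(deltas=[0.002,0,0,0,0,0,0.004,0,0,0,0,0])

```text
time: 15.58
eef_pos: [0.6248, -0.0179, 0.0414]
tcp_rot: [0.999, 0.036, 0.0, 0.0]
contact_force: [-1.7, -0.8, 0.9]
opening: -0.003
finger_force: 1.0
```

carry_out(deltas=[0.002,0,0,0,0,0,0.004,0,0,0,0,0])

```text
time: 15.82
eef_pos: [0.6288, -0.0176, 0.0414]
tcp_rot: [0.999, 0.036, 0.0, 0.0]
contact_force: [-0.9, 0.0, 0.2]
opening: -0.002
finger_force: 1.0
```

carry_out(deltas=[0.002,0,0,0,0,0,0.003,0,0,0,0,0])

```text
time: 16.08
eef_pos: [0.6318, -0.0174, 0.0414]
tcp_rot: [0.999, 0.036, 0.0, 0.0]
contact_force: [-1.6, -0.3, 1.8]
opening: -0.001
finger_force: 1.0
```

carry_out(deltas=[0.002,0,0,0,0,0,0.003,0,0,0,0,0])

```text
time: 16.32
eef_pos: [0.6329, -0.0173, 0.0414]
tcp_rot: [0.999, 0.037, -0.003, -0.0]
contact_force: [-9.0, -0.9, 7.1]
opening: 0.003
finger_force: 4.8
```

carry_out(deltas=[0.002,0,0,0,0,0,0.003,0,0,0,0,0])

```text
time: 16.58
eef_pos: [0.6329, -0.0173, 0.0414]
tcp_rot: [0.999, 0.037, -0.007, -0.0]
contact_force: [-19.7, -2.3, 13.7]
opening: -0.003
finger_force: 9.5
```

```bash
python3 -c "
from h import *
here()
save('scene','s7')
a=cv2.imread('pics/s7.png')[130:310,150:350]
cv2.imwrite('pics/st7.png',cv2.resize(a,(660,594),interpolation=cv2.INTER_CUBIC))"
```

```text
t 16.575 B [0.1008 0.1728 0.0414] F [-19.69  -2.3   13.74] [-0.19  0.42  1.79 -0.    0.95  1.31]
```

View pics/st7.png

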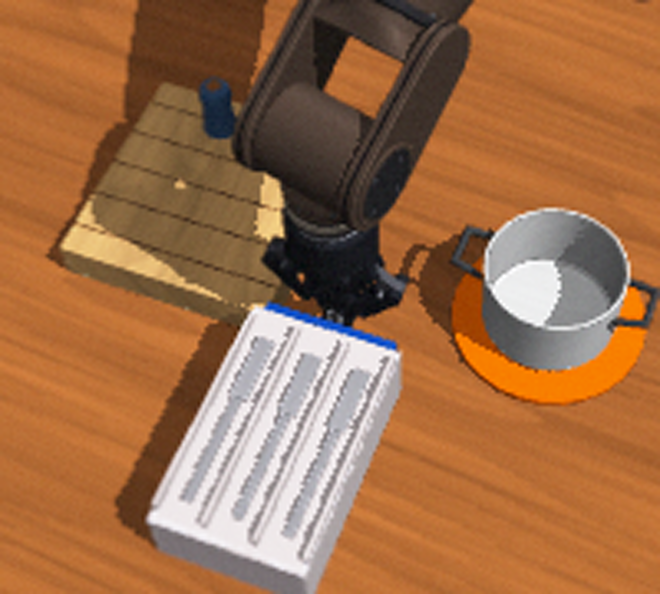

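The drawer is shut: the force rose to 20 N at a hard stop, and the blue panel sits flush at the mouth. I'll back off.

carry_out(deltas=[-0.012,0,0,0,0,0,-0.03,0,0,0,0,0,-0.05,0,-0.01,0,0,0,-0.05,0,-0.06,0,0,0,-0.05,0,-0.1,0,0,0])

```text
time: 17.25
eef_pos: [0.5883, -0.0207, 0.1428]
tcp_rot: [0.999, 0.036, 0.001, 0.0]
contact_force: [0.2, 0.7, -0.1]
opening: 0.003
finger_force: 0.0
```

carry_out(deltas=[0,0,-0.02,0,0,0,0,0,-0.02,0,0,0,0,0,-0.02,0,0,0,0,0,-0.02,0,0,0])

```text
time: 17.75
eef_pos: [0.5866, -0.0204, 0.1589]
tcp_rot: [0.999, 0.036, -0.002, -0.0]
contact_force: [0.7, 1.0, -0.8]
opening: -0.005
finger_force: 0.0
```

```bash
python3 -c "
from h import *
here()
save('scene','s8')
a=cv2.imread('pics/s8.png')[130:310,150:350]
cv2.imwrite('pics/st8.png',cv2.resize(a,(660,594),interpolation=cv2.INTER_CUBIC))"
```

```text
t 17.75 B [0.0544 0.1731 0.1589] F [ 0.73  1.02 -0.77] [-0.21  0.17  1.86  0.    1.12  1.29]
```

View pics/st8.png

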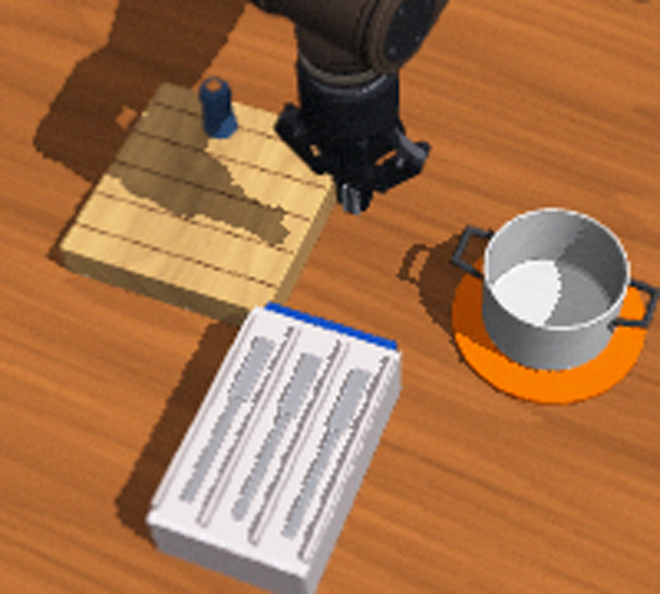

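The drawer stays shut, the shaker and pot haven't moved, and the robot is clear of everything.

```bash
python3 -c "
from plant import ctrl
print(ctrl.sign_off())"
```

```text
the job is handed in; nothing more can be done
None
```

I swept all three tealights into the drawer and pushed it fully shut; the shaker is still standing in place, the pot has not moved, the arm went nowhere near the bowls, jar or spoon, and the job was handed in at about 18 s (no verdict was returned).

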